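# Put away the rheometer's measuring systems

## Task

Put the rheometer's measuring systems away, each kind in its own white tray: the two flat plates in the square tray, the two bobs (the ones with a square beige cover) in the long tray and the cup in the round dish. One bob still hangs in the keyhole slot of the aluminium rack: slide it along the slot to the wide end, then lift it off. Set each piece down gently, not dropped, so that in the end all five stand upright on the floors of their trays, let go.

Things in the scene. Friction and masses are not known exactly. Their poses are not given: they have to be found in the camera images.
- plate_a: Steel parallel-plate measuring system standing on its disc: disc 50 mm across and 6 mm thick, hub 20 mm across up to 18 mm height, then an upright round stem 12 mm across up to 76 mm height (grip the stem). 130 g. Origin: centre of the disc's underside, z up along the stem.
- plate_b: Steel parallel-plate measuring system standing on its disc: disc 50 mm across and 6 mm thick, hub 20 mm across up to 18 mm height, then an upright round stem 12 mm across up to 76 mm height (grip the stem). 130 g. Origin: centre of the disc's underside, z up along the stem. Same as plate_a; either may take either spot in the square tray.
- bob_a: Bob of the same shape, size and origin as bob_b. It starts hung in the rack's narrow slot: its cover rests on the rack's top, the neck passes through the slot, the cylinder hangs below, its underside (origin) 18 mm above the bench. There it can be raised only 7 mm.
- bob_b: Steel measuring bob, 160 g, standing on the bench. By height: cylinder 24 mm across (0 to 40 mm), neck 10 mm across (40 to 52), flat beige plastic square cover 48 x 48 mm (52 to 57), upright round stem 14 mm across (57 to 100 mm; grip here). Origin: centre of the cylinder's underside, z up along the stem.
- cup: Open steel measuring cup, a plain round cylinder 46 mm across outside and 70 mm high, wall 3 mm, standing mouth up (grip it across the outside). 180 g. Origin: centre of its underside, z up.
- square_tray: Fixed white square tray for the plates, 138 x 138 mm, 20 mm high, walls and floor 4 mm (inside 130 x 130 mm). Origin: centre of its underside; x and y along its sides. The two plates fit apart on a diagonal, at (30, 30) and (-30, -30) mm.
- long_tray: Fixed white long tray for the bobs, 172 mm along its x by 78 mm along its y, 20 mm high, walls and floor 4 mm (inside 164 x 70 mm). Origin: centre of its underside. The two bobs fit at x = +42 and -42 mm.
- round_dish: Fixed white round dish for the cup, 110 mm across, 20 mm high, wall and floor 4 mm (inside 102 mm across). Origin: centre of its underside.
- rack: Fixed aluminium rack: 124 x 84 mm plate, 5 mm thick, on two side walls, top 70 mm above the bench. Origin on the bench, z up. A closed keyhole slot runs along its x axis (y = 0): 16 mm wide from x = -35 mm, opening into a wide end about 38 mm across (cut corners) centred at x = +30 mm. bob_a hangs at x = -27 to -13 mm and comes out upward only at the wide end.
Mind the look-alikes: they are no part of the job. What is shaped like the long_tray but orange or turquoise is not meant.

How it is judged:
On the way:
1. the hung bob has been slid to the wide end of the keyhole slot (within 12 mm of its centre) while still down in the rack (x of bob_a in the frame of rack between 0.018 and 0.042 m and y of bob_a in the frame of rack between -0.012 and 0.012 m and z of bob_a in the frame of rack below 0.045 m).
At the end, for the whole second after the job is handed in: Plates in the square tray (within 45 mm of its middle along each side), bobs in the long tray (75 mm along, 28 mm across), cup in the round dish (within 35 mm); each upright within 0.12 rad, underside under 10 mm above the tray's underside, released, at rest (x of plate_a in the frame of square_tray between -0.045 and 0.045 m and y of plate_a in the frame of square_tray between -0.045 and 0.045 m and z of plate_a in the frame of square_tray between 0 and 0.01 m and angle between each of plate_a, plate_b, bob_a, bob_b, cup's own z axis and vertical below 0.12 rad and linear speed of each of plate_a, plate_b, bob_a, bob_b, cup below 0.02 m/s and contact force between the fingers and plate_a below 0.05 N and x of plate_b in the frame of square_tray between -0.045 and 0.045 m and y of plate_b in the frame of square_tray between -0.045 and 0.045 m and z of plate_b in the frame of square_tray between 0 and 0.01 m and contact force between the fingers and plate_b below 0.05 N and x of bob_a in the frame of long_tray between -0.075 and 0.075 m and y of bob_a in the frame of long_tray between -0.028 and 0.028 m and z of bob_a in the frame of long_tray between 0 and 0.01 m and contact force between the fingers and bob_a below 0.05 N and x of bob_b in the frame of long_tray between -0.075 and 0.075 m and y of bob_b in the frame of long_tray between -0.028 and 0.028 m and z of bob_b in the frame of long_tray between 0 and 0.01 m and contact force between the fingers and bob_b below 0.05 N and horizontal distance between cup and round_dish below 0.035 m and z of cup in the frame of round_dish between 0 and 0.01 m and contact force between the fingers and cup below 0.05 N); the robot touches nothing.
It fails at once if a measuring system is dropped or flung (moves faster than 0.7 m/s while no finger touches it; a fall of about 25 mm) ((linear speed of plate_a above 0.7 m/s and contact force between the fingers and plate_a below 0.01 N) or (linear speed of plate_b above 0.7 m/s and contact force between the fingers and plate_b below 0.01 N) or (linear speed of bob_a above 0.7 m/s and contact force between the fingers and bob_a below 0.01 N) or (linear speed of bob_b above 0.7 m/s and contact force between the fingers and bob_b below 0.01 N) or (linear speed of cup above 0.7 m/s and contact force between the fingers and cup below 0.01 N)).
It also fails if it takes over 144 s, if anything falls off the work surface, if the arm or the gripper's body presses on something with over 40 N, if the wrist force passes 120 N, or if a joint passes its speed limit or range.

## Robot

A 6-joint arm with a two-finger parallel gripper is mounted at the origin on the work surface. World frame = base frame: x ahead of the robot, y to its left, z up, the work surface at z = 0. Lengths are in m, angles in rad, forces in N, time in s.
With the tool pointing down it reaches from about 0.375 to 0.975 m from the base axis. Payload 3.8 kg.
Tool frame: the origin (TCP) lies midway between the tips of the shut fingers; the grasp point (between the pads) lies 19 mm behind it; z points along the fingers, y is the line along which they close (so a half turn about z gives the same grasp; the last joint's range is limited). The gripper opens to 85 mm and grips with 20 to 120 N. Pads are 22 mm wide; open, the fingers measure 114 mm over their backs; the gripper's body (76 mm by 85 mm) begins 54 mm behind the grasp point. The pads swing forward as they close: fully open they stand 13 mm farther back than shut.
Start: joints at [1.228, 0.264, 1.604, -0, 1.274, -0.037], TCP at [0.203, 0.644, 0.231] pointing down, gripper open.
Joint ranges: [-2.63, 2.63], [-0.94, 2.18], [0.31, 2.57], [-1.31, 4.45], [0, 2.66], [-2.55, 2.55]. Speed limits (rad/s): [2.57, 2.57, 3.14, 3.14, 3.14, 3.14].

## Interface

Orientations are given as a rotation vector (axis times angle).
In Python, from workcell import bot gives the robot as it stands.
- The arm moves only by the tool step_arm, never from a script. Its argument "motion" is a list of rows, each a list of 5 numbers: the finger opening in cm, from 0 to 8.54, then the shift along the tool's x, y, z in cm, then the turn about the tool's z in degrees. In form: [[claw, dx, dy, dz, twist], ...]. A call has 1 to 20 rows; each row is the pose to reach, as a shift and turn from the pose commanded when the call began, along the tool's axes at that moment; what a row does not reach only later rows make up. A row lasts 1/10 s, in which the tool goes at most 50 mm and 8.59 degrees, less where a joint would pass 70% of its speed; a pose out of reach is approached as far as the arm can. A call with a gripper value outside its range is refused whole. The fingers move at their own pace and stop on an object; "force" is the grip in N (left out, the last holds). Time passes only in rows, so rows that repeat a pose let the fingers close. It gives the time, the measured TCP pose, the force, the opening and the grip force at its end, in the units of the state.
- bot.read_state(): the state, without advancing time (a new reading comes with each control period).
- bot.read_camera(name): name is "scene" or "top" or "wrist"; returns (picture, depth): 420x560x3 uint8, red, green, blue; 420x560 float32, m along the optical axis (not along the pixel's ray), 0 where there is no reading.
- bot.calibration(name): a dict with "mtx" (3x3 intrinsics, pixels), "k1" (the pictures are not rectified: a ray, as slopes to the right and down, at radius r is drawn at 1 + k1 r^2 times it, then the intrinsics apply), "origin" and "orientation" of the camera in the world; the wrist camera has in their place "T_tool_cam" (4x4, takes a point from camera to tool coordinates, whose origin is the TCP and whose axes are the flange's). Camera axes: x right, y up, looking along -z (the intrinsics and any distortion apply to the point x, -y, -z); pixel columns grow to the right and rows downward; lengths in m; the calibration is good to about 2 mm. A picture is of the moment at which its call begins: read the wrist's pose just before it. calibration takes no time and is no camera call.
- bot.finish_job(): hands the job in; it is judged then, once.
The state is a dict: "time": time; "q": joint angles; "joint_vel": joint speeds; "joint_torque": joint torques, N m; "tool_pos": TCP position; "tcp_rot": TCP orientation; "wrist_force": force on the tool from outside, world axes, zero at the start; "torque": the same for the moment, N m; "width": opening from 0.0 (shut) to 1.0 (fully open); "grip_force": force on a finger pad.
Only numpy, scipy, OpenCV 4.12 (cv2) and the standard library are available. Lean on these libraries where they do the work, as an engineer would, in place of code of your own. Each camera call takes 0.05 s, during which the arm holds its last target. There are 200 camera calls.

## Working session

There is one attempt and no reset: what is moved stays moved. The work goes in short steps, Python scripts to look and compute and a tool call to move; the robot and the scene stay as the last step left them, time stands still between calls to the robot, and variables do not carry over. Pictures are saved under pics/ and viewed, at most 14 in all, crops included, and the job is handed in when it is done.

Besides the shell and the picture viewer there is one more tool, called after "Request:" as name(argument=value, ...) on one line, values as JSON. step_arm: Moves the arm, as the interface text tells. Its arguments: {"type":"object","properties":{"motion":{"type":"array","items":{"type":"array","items":{"type":"number"}}},"force":{"type":"number"}},"required":["motion"]}

```bash
mkdir -p pics
cat > h.py <<'E'
import numpy as np, cv2
from scipy.spatial.transform import Rotation as R
from workcell import bot
def cloud(name):
    s=bot.read_state(); im,d=bot.read_camera(name); c=bot.calibration(name)
    h,w=d.shape; u,v=np.meshgrid(np.arange(w),np.arange(h))
    K=np.array(c["mtx"]); dist=np.array([c["k1"],0,0,0],float)
    # exact radial inversion by fixed-point iteration
    a=(u-K[0,2])/K[0,0]; b=(v-K[1,2])/K[1,1]; x,y=a.copy(),b.copy()
    for _ in range(20):
        f=1+c["k1"]*(x*x+y*y); x,y=a/f,b/f
    P=np.stack([x*d,-y*d,-d],-1)
    if name=="wrist":
        T=np.array(c["T_tool_cam"]); P=P@T[:3,:3].T+T[:3,3]
        P=P@R.from_rotvec(s["tcp_rot"]).as_matrix().T+np.array(s["tool_pos"])
    else:
        o=np.array(c["orientation"],float); M=o if o.shape==(3,3) else R.from_rotvec(o).as_matrix()
        P=P@M.T+np.array(c["origin"])
    P[d==0]=np.nan
    return im,d,P
def save(n,im,s=1): cv2.imwrite(n,cv2.resize(im[...,::-1],None,fx=s,fy=s,interpolation=cv2.INTER_CUBIC))
E
python3 - <<'E'
from h import *
for n in("top","scene"):
    im,d,P=cloud(n); save(f"pics/{n}0.png",im,1.4); np.savez(f"{n}0.npz",im=im,P=P)
    print(n,bot.calibration(n), np.nanmin(P.reshape(-1,3),0),np.nanmax(P.reshape(-1,3),0))
print(bot.calibration("wrist")); print(bot.read_state())
E
```

```text
top {'mtx': array([[410.6765641 ,   0.        , 281.68227851],
       [  0.        , 410.6765641 , 206.4248637 ],
       [  0.        ,   0.        ,   1.        ]]), 'k1': 0.004170608973857117, 'origin': array([0.36767958, 0.09407583, 1.11783655]), 'orientation': array([ 0.05606023, -0.06363485, -1.58681222])} [-0.1206168  -0.99775036 -0.41862939] [1.23818959 1.15456279 0.63669092]
scene {'mtx': array([[410.54411194,   0.        , 280.761464  ],
       [  0.        , 410.54411194, 204.54786648],
       [  0.        ,   0.        ,   1.        ]]), 'k1': -0.09307043288079603, 'origin': array([1.00338231, 0.60772456, 0.7977621 ]), 'orientation': array([0.37600698, 0.9153703 , 2.16451199])} [-1.97085467 -2.16387387 -0.76723756] [1.23548036 0.82998797 0.59445806]
{'mtx': array([[290.38070238,   0.        , 281.43508901],
       [  0.        , 290.38070238, 211.29334257],
       [  0.        ,   0.        ,   1.        ]]), 'k1': 0.004167752899207214, 'T_tool_cam': array([[-5.11789681e-04,  9.64767438e-01,  2.63103647e-01,
         6.62409892e-02],
       [ 9.99999862e-01,  4.62998668e-0
[... 204 characters left out ...]
00000e+00]])}
{'time': 0.1, 'q': array([ 1.22809831e+00,  2.64693346e-01,  1.60523594e+00,  5.57022306e-06,
        1.27370657e+00, -3.69323402e-02]), 'joint_vel': array([ 1.44694693e-04, -3.53908061e-03, -3.07993704e-03,  6.87696443e-04,
       -2.68707953e-04,  1.66653172e-05]), 'joint_torque': array([ 1.41621356e-03, -5.16712761e+01, -3.68593454e+01, -1.15063708e-04,
        6.35386677e-03,  4.48121646e-07]), 'tool_pos': array([0.20298948, 0.64306208, 0.23007687]), 'tcp_rot': array([-0.47836958, -3.1045615 ,  0.00314984]), 'wrist_force': array([-0.36521969, -0.90541535, -0.48293196]), 'torque': array([ 0.00024927, -0.00408642, -0.03634605]), 'grip_force': 0.0, 'width': 1.0017554672148352}
```

View pics/top0.png

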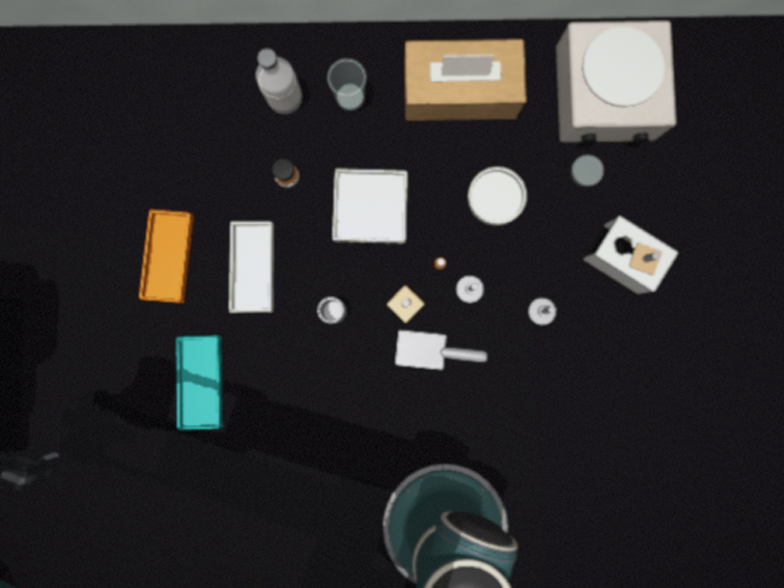

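View pics/scene0.png

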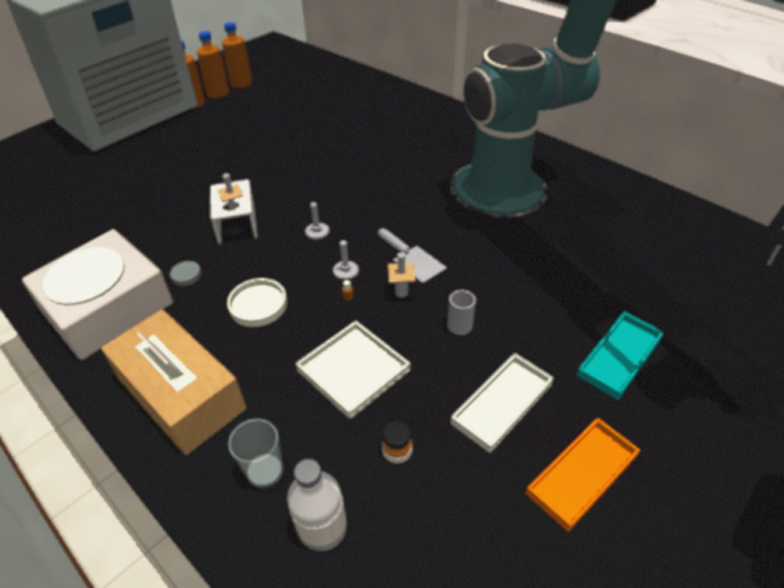

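The top view (displayed at 1.4x) shows these parts:
- square tray at (370,206)
- dish at (497,196)
- rack at (636,254), with the hung bob's cover at (646,258) and its keyhole's wide end at (624,245)
- bob_b at (406,303)
- cup at (331,310)
- plates at (470,289) and (542,311)
- a vial at (440,263), which is an obstacle

There are three long trays: orange (166,256), turquoise (199,382) and white (251,267). Only the white one fits the description. The glass beaker (348,85) and grey disc (587,170) are not part of the job.

Run:
```python
from h import *
t=np.load("top0.npz"); im,P=t["im"],t["P"]; s=np.load("scene0.npz"); Q=s["P"]; imq=s["im"]
def box(P,u0,v0,u1,v1): return P[int(v0/1.4):int(v1/1.4),int(u0/1.4):int(u1/1.4)].reshape(-1,3)
def rep(n,p,z0,z1):
    p=p[(p[:,2]>z0)&(p[:,2]<z1)]
    if len(p)<4: print(n,"few",len(p));return
    r=cv2.minAreaRect(p[:,:2].astype(np.float32)*1000)
    print(n,len(p),"med",np.median(p,0).round(4),"rect",np.round(r[0],1),np.round(r[1],1),round(r[2],1))
tb=box(P,300,380,360,420); print("table z",np.nanmedian(tb,0), np.nanstd(tb,0))
for n,b,z in [("sq",(320,155,420,255),(.011,.03)),("long",(218,210,285,325),(.011,.03)),("dish",(455,155,540,235),(.011,.03)),
 ("rack",(575,205,690,300),(.06,.08)),("bobAcover",(620,235,670,280),(.0715,.09)),("bobAstem",(620,230,670,280),(.09,.14)),
 ("bobBcover",(380,280,430,325),(.045,.07)),("bobBstem",(380,280,430,325),(.08,.12)),("cup",(310,285,355,330),(.05,.09)),
 ("pl1disc",(450,270,490,310),(.003,.012)),("pl1stem",(450,265,490,310),(.06,.09)),("pl2disc",(522,292,562,332),(.003,.012)),("pl2stem",(522,292,562,332),(.06,.09)),("vial",(430,250,450,275),(.01,.05)),("spatula",(390,325,490,375),(.0025,.06))]:
    rep(n,box(P,*b),*z)
# scene cloud by world xy neighbourhoods
def nb(P,x,y,r): 
    p=P.reshape(-1,3); return p[(np.abs(p[:,0]-x)<r)&(np.abs(p[:,1]-y)<r)]
for n,b,z in [("bobAstem",(620,230,670,280),(.09,.14)),("bobBstem",(380,280,430,325),(.08,.12)),("cup",(310,285,355,330),(.05,.09)),("pl1stem",(450,265,490,310),(.06,.09)),("pl2stem",(522,292,562,332),(.06,.09)),
 ("sq",(320,155,420,255),(.011,.03)),("long",(218,210,285,325),(.011,.03)),("dish",(455,155,540,235),(.011,.03)),("rack",(575,205,690,300),(.06,.08))]:
    p=box(P,*b); p=p[(p[:,2]>z[0])&(p[:,2]<z[1])]
    if len(p): m=np.median(p,0); rep("scene "+n,nb(Q,m[0],m[1],.1 if n in("sq","long","dish","rack") else .03),*z)
a=cv2.resize(im[140:320,90:300],None,fx=3,fy=3,interpolation=cv2.INTER_CUBIC)
b=cv2.resize(im[145:235,400:500],None,fx=3,fy=3,interpolation=cv2.INTER_CUBIC)
c=np.zeros((540,630,3),np.uint8); c[:540,:630]=a; c[270:540,330:630]=b
save("pics/crop1.png",c)
```

```text
table z [ 0.24300117  0.21709438 -0.00055777] [0.02226523 0.03335474 0.00203347]
sq 358 med [0.6251 0.1405 0.0183] rect [615.8 134.4] [138.1 139. ] 87.4
long 370 med [0.4954 0.3701 0.0182] rect [499.6 364.6] [ 78.5 171.2] 89.6
dish 234 med [ 0.6353 -0.1144  0.0183] rect [ 630.6 -113.1] [106.9 108. ] 88.6
rack 1387 med [ 0.5023 -0.3581  0.0695] rect [ 506.5 -356.5] [125.4  86.6] 56.5
bobAcover 335 med [ 0.4926 -0.3675  0.074 ] rect [ 495.8 -368.8] [85.8 77. ] 82.6
bobAstem 51 med [ 0.495  -0.3676  0.1134] rect [ 495.8 -369.5] [12.5 13.4] 52.5
bobBcover 317 med [0.421  0.0699 0.0561] rect [421.   69.7] [47.7 48. ] 44.5
bobBstem 27 med [0.421  0.0705 0.0987] rect [420.3  69.5] [12.4 11.7] 88.5
cup 85 med [0.4118 0.2105 0.0682] rect [411.  206.2] [43.4 44.7] 0.0
pl1disc 203 med [ 0.4483 -0.0548  0.0054] rect [453.9 -57.1] [70.8 79.2] 82.4
pl1stem 19 med [ 0.4508 -0.0553  0.0741] rect [450.5 -56.2] [ 9.1 10.6] 42.3
pl2disc 197 med [ 0.4029 -0.1913  0.0057] rect [ 404.8 -191.8] [65.1 79.2] 77.2
pl2stem 24 med [ 0.4052 -0.1937  0.0743] rect [ 404.9 -195.3] [11.3 10.2] 50.6
vial 45 med [0.49
[... 168 characters left out ...]
4  0.1086] rect [ 495.5 -367.2] [14.9 14. ] 17.0
scene bobBstem 43 med [0.4262 0.0723 0.0959] rect [424.9  71.3] [12.7 10.5] 41.9
scene cup 242 med [0.4165 0.2082 0.063 ] rect [415.3 207.6] [47.6 44.7] 11.9
scene pl1stem 29 med [ 0.4555 -0.0536  0.0731] rect [452.7 -56.8] [15.3  9.6] 36.5
scene pl2stem 22 med [ 0.4102 -0.194   0.0724] rect [ 408.8 -194.7] [11.  9.] 14.0
scene sq 632 med [0.6219 0.1433 0.0183] rect [618.6 134.8] [140.8 139.8] 87.2
scene long 578 med [0.5136 0.3646 0.0192] rect [502.1 366.5] [ 79.3 174. ] 89.3
scene dish 319 med [ 0.6348 -0.109   0.0184] rect [ 633.2 -111.7] [111.6 109. ] 60.6
scene rack 595 med [ 0.51   -0.3523  0.07  ] rect [ 507.9 -355.5] [129.2  83.3] 56.4
```

View pics/crop1.png

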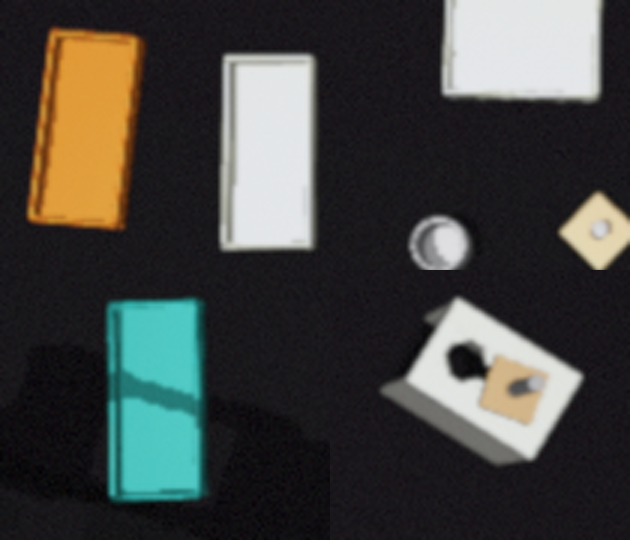

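The crop confirms that the white long tray at top px (251,267) is the one meant; orange and turquoise are decoys. The bob sits in the slot with the wide end to its upper left. Next I need a helper that converts world targets into tool deltas.

```bash
cat >> h.py <<'E'
def go(*tg):
    """each target (x,y,z mm, closing-yaw deg or None): print delta from the present pose in tool cm/deg"""
    s=bot.read_state(); M=R.from_rotvec(s["tcp_rot"]).as_matrix(); p=np.array(s["tool_pos"])
    y0=np.degrees(np.arctan2(M[1,1],M[0,1]))
    print("t %.1f pos"%s["time"],(p*1000).round(1),"yaw",round(y0,1),"tilt",M[:2,2].round(4),"q6",round(s["q"][5],2),"w",round(s["width"]*85.4,1),"F",np.round(s["wrist_force"],1),"g",s["grip_force"])
    for t in tg:
        d=M.T@(np.array(t[:3])/1000-p)*100
        tw=0 if t[3] is None else -((t[3]-y0+90)%180-90)
        print("  ",t,"->",d.round(2),round(tw,1))
E
python3 -c "
from h import *
go((413,207,200,26.7))"
```

```text
t 0.1 pos [203.  643.1 230.1] yaw 72.5 tilt [-0.0007 -0.0019] q6 -0.04 w 85.5 F [-0.4 -0.9 -0.5] g 0.0
   (413, 207, 200, 26.7) -> [-33.15 -35.26   3.08] 45.8
```

Request:
step_arm(motion=[[8.54, -3, -3.2, 0.3, 6], [8.54, -6, -6.4, 0.6, 12], [8.54, -9, -9.6, 0.9, 18], [8.54, -12, -12.8, 1.2, 24], [8.54, -15, -16, 1.5, 30], [8.54, -18, -19.2, 1.8, 36], [8.54, -21, -22.4, 2.1, 42], [8.54, -24, -25.6, 2.4, 45.8], [8.54, -27, -28.8, 2.7, 45.8], [8.54, -30, -32, 3, 45.8], [8.54, -33.15, -35.26, 3.08, 45.8], [8.54, -33.15, -35.26, 3.08, 45.8], [8.54, -33.15, -35.26, 3.08, 45.8]])

```text
time: 1.4
tool_pos: [0.4132, 0.2067, 0.2001]
tcp_rot: [-1.653, -2.671, 0.001]
wrist_force: [-0.7, 0.5, 0.3]
width: 0.996
grip_force: 0.0
```

Run:
```python
from h import *
im,d,P=cloud("wrist"); save("pics/w1.png",im); 
go((413,207,30,26.7))
p=P.reshape(-1,3)
def near(x,y,r,z0,z1):
    q=p[(np.hypot(p[:,0]-x,p[:,1]-y)<r)&(p[:,2]>z0)&(p[:,2]<z1)]
    if len(q)>5: c,r=cv2.minEnclosingCircle(q[:,:2].astype(np.float32)*1000); print(len(q),np.median(q,0).round(4),np.round(c,1),round(r,1))
    else: print("few")
near(.413,.207,.04,.06,.08)
near(.422,.07,.015,.08,.12)
```

```text
t 1.4 pos [412.9 207.6 200.2] yaw 26.6 tilt [-0.0008  0.0003] q6 -0.05 w 85.2 F [-0.2  0.2 -0.4] g 0.0
   (413, 207, 30, 26.7) -> [-7.000e-02 -1.000e-02  1.702e+01] -0.1
569 [0.4127 0.2039 0.0687] [412.3 206. ] 22.9
274 [0.4205 0.0734 0.0957] [421.1  69.4] 7.4
```

View pics/w1.png

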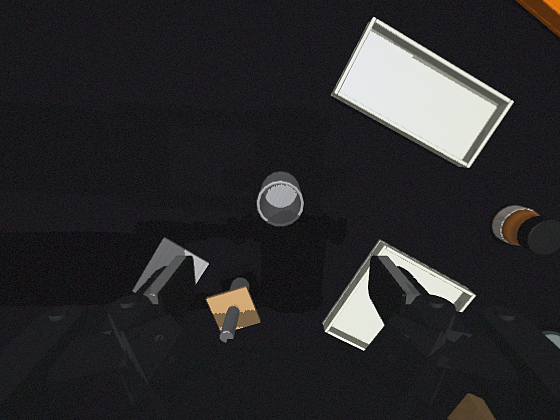

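The wrist view shows the cup at (280,200), centred between the fingers. bob_b is at (233,310), and its position matches the top-camera value. Descending on the cup.

Request:
step_arm(motion=[[8.54, -0.1, -0.1, 3, 0], [8.54, -0.1, -0.1, 6, 0], [8.54, -0.1, -0.1, 9, 0], [8.54, -0.1, -0.1, 12, 0], [8.54, -0.1, -0.1, 14, 0], [8.54, -0.1, -0.1, 15.5, 0], [8.54, -0.1, -0.1, 16.5, 0], [8.54, -0.1, -0.1, 17.2, 0], [8.54, -0.1, -0.1, 17.2, 0], [7, -0.1, -0.1, 17.2, 0], [6, -0.1, -0.1, 17.2, 0], [5.4, -0.1, -0.1, 17.2, 0], [5, -0.1, -0.1, 17.2, 0], [4.6, -0.1, -0.1, 17.2, 0], [4, -0.1, -0.1, 17.2, 0], [4, -0.1, -0.1, 17.2, 0], [4, -0.1, -0.1, 17.2, 0], [4, -0.1, -0.1, 17.2, 0]], force=50)

```text
time: 3.25
tool_pos: [0.4129, 0.2062, 0.0292]
tcp_rot: [1.649, 2.674, -0.0]
wrist_force: [-2.5, -2.1, 6.5]
width: 0.528
grip_force: 50.7
```

```bash
python3 -c "
from h import *
go((412,206,150,None),(632,-112,150,-10),(632,-112,34,-10))"
```

```text
t 3.2 pos [412.9 206.2  29.2] yaw 26.7 tilt [ 0.     -0.0001] q6 -0.06 w 45.1 F [-2.5 -2.1  6.5] g 50.65870776772499
   (412, 206, 150, None) -> [  0.02  -0.09 -12.08] 0
   (632, -112, 150, -10) -> [-38.27   5.3  -12.08] 36.7
   (632, -112, 34, -10) -> [-38.27   5.3   -0.48] 36.7
```

Request:
step_arm(motion=[[4, 0, 0, -1, 0], [4, 0, 0, -3.5, 0], [4, 0, 0, -6, 0], [4, 0, 0, -9, 0], [4, 0, 0, -12.1, 0], [4, -2, 0.3, -12.1, 2], [4, -5, 0.7, -12.1, 5], [4, -8, 1.1, -12.1, 8], [4, -11, 1.5, -12.1, 11], [4, -14, 1.9, -12.1, 14], [4, -17, 2.3, -12.1, 17], [4, -20, 2.8, -12.1, 20], [4, -23, 3.2, -12.1, 23], [4, -26, 3.6, -12.1, 26], [4, -29, 4, -12.1, 29], [4, -32, 4.4, -12.1, 32], [4, -35, 4.8, -12.1, 35], [4, -37.3, 5.2, -12.1, 36.7], [4, -38.3, 5.3, -12.1, 36.7], [4, -38.3, 5.3, -12.1, 36.7]])

```text
time: 5.25
tool_pos: [0.6322, -0.113, 0.1493]
tcp_rot: [-2.407, -2.018, 0.001]
wrist_force: [0.3, 1.0, -1.3]
width: 0.525
grip_force: 51.7
```

```bash
python3 -c "
from h import *
go((632,-112,34.5,-10))"
```

```text
t 5.2 pos [ 632.2 -113.   149.3] yaw -10.1 tilt [-0.0005  0.0002] q6 -0.04 w 44.8 F [ 0.3  1.  -1.3] g 51.65337949991226
   (632, -112, 34.5, -10) -> [ 0.1  -0.03 11.48] -0.1
```

Request:
step_arm(motion=[[4, 0.1, 0, 2.5, 0], [4, 0.1, 0, 5, 0], [4, 0.1, 0, 7.5, 0], [4, 0.1, 0, 9.5, 0], [4, 0.1, 0, 10.6, 0], [4, 0.1, 0, 11.1, 0], [4, 0.1, 0, 11.4, 0], [4, 0.1, 0, 11.5, 0], [4, 0.1, 0, 11.5, 0], [4.4, 0.1, 0, 11.5, 0], [4.8, 0.1, 0, 11.5, 0], [5.6, 0.1, 0, 11.5, 0], [6, 0.1, 0, 11.5, 0], [6, 0.1, 0, 11.5, 0], [6, 0.1, 0, 10.5, 0], [6, 0.1, 0, 8.5, 0], [6, 0.1, 0, 5, 0], [6, 0.1, 0, 1, 0], [6, 0.1, 0, -4, 0], [6, 0.1, 0, -4, 0]])

```text
time: 7.25
tool_pos: [0.6378, -0.1123, 0.2001]
tcp_rot: [2.397, 2.011, 0.016]
wrist_force: [1.3, -0.1, 0.8]
width: 0.703
grip_force: 0.0
```

Run:
```python
from h import *
im,d,P=cloud("wrist"); save("pics/w2.png",im)
p=P.reshape(-1,3)
def near(x,y,r,z0,z1):
    q=p[(np.hypot(p[:,0]-x,p[:,1]-y)<r)&(p[:,2]>z0)&(p[:,2]<z1)]
    if len(q)>5: c,r=cv2.minEnclosingCircle(q[:,:2].astype(np.float32)*1000); print(len(q),np.median(q,0).round(4),np.round(c,1),round(r,1))
    else: print("few")
near(.632,-.112,.04,.06,.09); near(.632,-.112,.06,.015,.025); near(.451,-.056,.01,.06,.09)
go((451,-55.5,190,-7),(421,69.5,190,9.4))
```

```text
667 [ 0.6333 -0.1147  0.0725] [ 633.3 -111. ] 23.0
1254 [ 0.6317 -0.1165  0.019 ] [ 632.  -114.9] 54.9
270 [ 0.4544 -0.0576  0.0739] [451.6 -57.4] 6.7
t 7.3 pos [ 635.9 -111.9  196.4] yaw -10.0 tilt [ 0.0112 -0.0024] q6 -0.04 w 60.0 F [ 0.  -0.1  0.1] g 0.0
   (451, -55.5, 190, -7) -> [  2.34 -19.2    0.42] -3.0
   (421, 69.5, 190, 9.4) -> [ 14.13 -24.33   0.36] -19.4
```

View pics/w2.png

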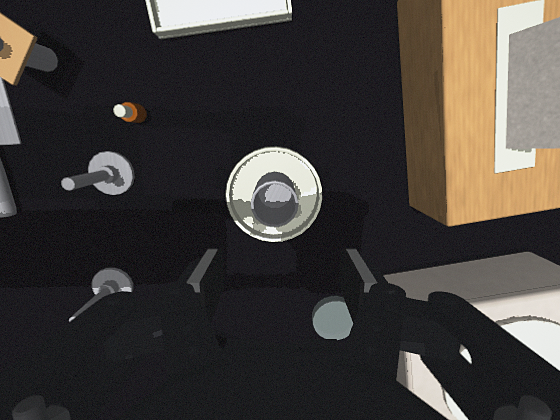

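The cup stands in the dish at (275,195). Plate 1 is at (110,173) and the vial at (130,112). Moving to plate 1.

Request:
step_arm(motion=[[4, 0.3, -2.5, 0, -1], [4, 0.6, -5, 0, -2], [4, 0.9, -8, 0, -3], [4, 1.3, -11, 0, -3], [4, 1.7, -14, 0, -3], [4, 2, -16.5, 0, -3], [4, 2.1, -18, 0, -3], [4, 2.2, -18.8, 0, -3], [4, 2.2, -18.8, 0, -3], [4, 2.2, -18.8, 0, -3], [4, 2.2, -18.8, 0, -3]])

```text
time: 8.4
tool_pos: [0.4517, -0.057, 0.1896]
tcp_rot: [2.353, 2.081, 0.0]
wrist_force: [-0.3, 0.1, 0.2]
width: 0.47
grip_force: 0.0
```

```bash
cat >> h.py <<'E'
def near(p,x,y,r,z0,z1):
    p=p.reshape(-1,3); x,y,r=x/1e3,y/1e3,r/1e3
    q=p[(np.hypot(p[:,0]-x,p[:,1]-y)<r)&(p[:,2]>z0/1e3)&(p[:,2]<z1/1e3)]
    if len(q)>5:
        c,r=cv2.minEnclosingCircle(q[:,:2].astype(np.float32)*1000); print(len(q),np.median(q,0).round(4),np.round(c,1),round(r,1)); return c
    print("few")
E
python3 - <<'E'
from h import *
go()
im,d,P=cloud("wrist")
near(P,451.5,-57,10,60,90);near(P,451.5,-57,32,3,9);near(P,406,-194.5,12,60,90)
go((451.5,-57,30,-7))
E
```

```text
t 8.4 pos [451.7 -57.  189.6] yaw -7.0 tilt [ 0.0004 -0.0001] q6 -0.06 w 40.1 F [-0.3  0.1  0.2] g 0.0
165 [ 0.4512 -0.0563  0.075 ] [451.  -57.6] 5.9
1047 [ 0.4534 -0.0532  0.0052] [451.  -57.8] 24.9
106 [ 0.4067 -0.1921  0.0678] [ 405.9 -196.1] 6.1
t 8.4 pos [451.7 -57.  189.5] yaw -7.0 tilt [ 0.0002 -0.    ] q6 -0.06 w 40.1 F [ 0.5  0.4 -0.5] g 0.0
   (451.5, -57, 30, -7) -> [-1.000e-02 -2.000e-02  1.595e+01] -0.0
```

Request:
step_arm(motion=[[4, -0.08, -0.06, 3, 0], [4, -0.08, -0.06, 6, 0], [4, -0.08, -0.06, 9, 0], [4, -0.08, -0.06, 12, 0], [4, -0.08, -0.06, 14, 0], [4, -0.08, -0.06, 15, 0], [4, -0.08, -0.06, 15.5, 0], [4, -0.08, -0.06, 15.5, 0], [3, -0.08, -0.06, 15.5, 0], [2.2, -0.08, -0.06, 15.5, 0], [1.7, -0.08, -0.06, 15.5, 0], [1.4, -0.08, -0.06, 15.5, 0], [1, -0.08, -0.06, 15.5, 0], [0.8, -0.08, -0.06, 15.5, 0], [0.8, -0.08, -0.06, 15.5, 0], [0.8, -0.08, -0.06, 15.5, 0]])

```text
time: 10.05
tool_pos: [0.4507, -0.0576, 0.0352]
tcp_rot: [2.353, 2.081, 0.001]
wrist_force: [-2.1, 1.6, 5.9]
width: 0.124
grip_force: 48.6
```

Run:
```python
from h import *
a=np.radians(-2.7);c,s=np.cos(a),np.sin(a)
for k in(30,-30):
    x,y=617+k*c-k*s,134.6+k*s+k*c; print(x,y)
    go((x,y,150,np.degrees(np.arctan2(y,x))))
```

```text
648.3798897701483 163.15350272756982
t 10.1 pos [450.7 -57.6  35.2] yaw -7.0 tilt [ 0.0007 -0.0002] q6 -0.06 w 10.6 F [-2.1  1.6  5.9] g 48.63138198852539
   (np.float64(648.3798897701483), np.float64(163.15350272756982), 150, np.float64(14.124247041459824)) -> [ 24.32  16.93 -11.47] -21.1
585.6201102298517 106.04649727243017
t 10.1 pos [450.7 -57.6  35.2] yaw -7.0 tilt [ 0.0007 -0.0002] q6 -0.06 w 10.6 F [-2.1  1.6  5.9] g 48.63138198852539
   (np.float64(585.6201102298517), np.float64(106.04649727243017), 150, np.float64(10.264127969871343)) -> [ 17.89  11.4  -11.48] -17.3
```

Request:
step_arm(motion=[[0.8, 0, 0, -1, 0], [0.8, 0, 0, -3.5, 0], [0.8, 0, 0, -6, 0], [0.8, 0, 0, -9, 0], [0.8, 0, 0, -11.5, 0], [0.8, 1, 0.7, -11.5, 0], [0.8, 3, 2.1, -11.5, -3], [0.8, 5.2, 3.6, -11.5, -5], [0.8, 7.4, 5.1, -11.5, -8], [0.8, 9.6, 6.7, -11.5, -10], [0.8, 11.8, 8.2, -11.5, -12], [0.8, 14, 9.7, -11.5, -14], [0.8, 16.2, 11.3, -11.5, -16], [0.8, 18.4, 12.8, -11.5, -18], [0.8, 20.6, 14.3, -11.5, -20], [0.8, 22.5, 15.7, -11.5, -21], [0.8, 23.7, 16.5, -11.5, -21], [0.8, 24.3, 16.9, -11.5, -21], [0.8, 24.3, 16.9, -11.5, -21], [0.8, 24.3, 16.9, -11.5, -21]])

```text
time: 12.05
tool_pos: [0.6469, 0.1625, 0.1489]
tcp_rot: [-1.934, -2.474, 0.002]
wrist_force: [0.3, 0.2, -1.3]
width: 0.125
grip_force: 48.8
```

Run:
```python
from h import *
go((648,163,40,None))
im,d,P=cloud("wrist"); save("pics/w3.png",im)
```

```text
t 12.1 pos [646.9 162.5 148.9] yaw 14.0 tilt [-0.0015 -0.0007] q6 -0.03 w 10.7 F [ 0.3  0.2 -1.3] g 48.83457899093628
   (648, 163, 40, None) -> [ 0.03  0.14 10.89] 0
```

View pics/w3.png

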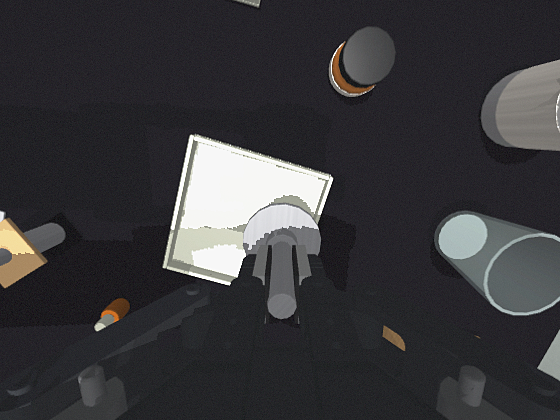

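Plate 1 hangs upright at (282,240) over the square tray's corner. Lowering it.

Request:
step_arm(motion=[[0.8, 0, 0, 2.5, 0], [0.8, 0, 0, 5, 0], [0.8, 0, 0, 7.5, 0], [0.8, 0, 0, 9.2, 0], [0.8, 0, 0, 10.1, 0], [0.8, 0, 0, 10.6, 0], [0.8, 0, 0, 10.9, 0], [0.8, 0, 0, 10.9, 0], [0.8, 0, 0, 10.9, 0], [1.2, 0, 0, 10.9, 0], [1.6, 0, 0, 10.9, 0], [2.2, 0, 0, 10.9, 0], [2.8, 0, 0, 10.9, 0], [2.8, 0, 0, 10.9, 0], [2.8, 0, 0, 9.5, 0], [2.8, 0, 0, 7, 0], [2.8, 0, 0, 4, 0], [2.8, 0, 0, 0, 0], [2.8, 0, 0, -4, 0], [2.8, 0, 0, -4, 0]])

```text
time: 14.1
tool_pos: [0.6525, 0.1641, 0.1993]
tcp_rot: [1.929, 2.468, 0.018]
wrist_force: [0.4, 0.8, 0.5]
width: 0.324
grip_force: 0.0
```

Run:
```python
from h import *
go((406,-195.5,190,-25.7))
im,d,P=cloud("wrist")
near(P,648,163,15,62,95);near(P,648,163,35,7,13)
p=P.reshape(-1,3); q=p[(np.abs(p[:,0]-.617)<.085)&(np.abs(p[:,1]-.135)<.085)&(p[:,2]>.016)&(p[:,2]<.023)]
print(len(q),cv2.minAreaRect(q[:,:2].astype(np.float32)*1000))
```

```text
t 14.1 pos [652.5 164.1 199.3] yaw 14.0 tilt [0.0144 0.003 ] q6 -0.03 w 27.7 F [0.4 0.8 0.5] g 0.0
   (406, -195.5, 190, -25.7) -> [-28.94 -32.61   0.46] 39.7
163 [0.649  0.1647 0.0789] [649.1 163.2] 5.9
1024 [0.646  0.1677 0.0092] [653.8 163.5] 29.1
1739 ((616.5020141601562, 133.4261932373047), (137.97097778320312, 138.2240447998047), 87.37422943115234)
```

Request:
step_arm(motion=[[3.5, -1.5, -1.7, 0, 3], [4, -4, -4.4, 0, 6], [4, -7, -7.7, 0, 10], [4, -10, -11, 0, 14], [4, -13, -14.4, 0, 18], [4, -16, -17.7, 0, 22], [4, -19, -21, 0, 26], [4, -22, -24.3, 0, 30], [4, -25, -27.7, 0, 35], [4, -27.2, -30, 0, 39.7], [4, -28.4, -31.5, 0, 39.7], [4, -29, -32, 0, 39.7], [4, -29, -32, 0, 39.7], [4, -29, -32, 0, 39.7], [4, -29, -32, 0, 39.7]])

```text
time: 15.65
tool_pos: [0.4077, -0.1949, 0.1893]
tcp_rot: [-2.659, -1.673, -0.0]
wrist_force: [0.4, -0.1, -0.7]
width: 0.47
grip_force: 0.0
```

Run:
```python
from h import *
im,d,P=cloud("wrist")
c=near(P,406,-195.5,12,60,90); near(P,406,-195.5,32,3,9)
go((c[0],c[1],35,None))
```

```text
169 [ 0.4061 -0.1957  0.0747] [ 405.5 -196.8] 6.0
1050 [ 0.4096 -0.1922  0.0052] [ 405.5 -197. ] 24.9
t 15.7 pos [ 407.7 -194.8  189.3] yaw -25.6 tilt [-0.0002  0.0004] q6 -0.05 w 40.1 F [-0.1 -0.1  0.8] g 0.0
   (405.54205322265625, -196.84024047851562, 35, None) -> [-0.28 -0.1  15.43] 0
```

Request:
step_arm(motion=[[4, -0.28, -0.1, 3, 0], [4, -0.28, -0.1, 6, 0], [4, -0.28, -0.1, 9, 0], [4, -0.28, -0.1, 12, 0], [4, -0.28, -0.1, 14, 0], [4, -0.28, -0.1, 15, 0], [4, -0.28, -0.1, 15.4, 0], [4, -0.28, -0.1, 15.4, 0], [3, -0.28, -0.1, 15.4, 0], [2.2, -0.28, -0.1, 15.4, 0], [1.7, -0.28, -0.1, 15.4, 0], [1.4, -0.28, -0.1, 15.4, 0], [1, -0.28, -0.1, 15.4, 0], [0.8, -0.28, -0.1, 15.4, 0], [0.8, -0.28, -0.1, 15.4, 0], [0.8, -0.28, -0.1, 15.4, 0]])

```text
time: 17.3
tool_pos: [0.4053, -0.1979, 0.036]
tcp_rot: [2.66, 1.671, 0.0]
wrist_force: [-0.8, 0.4, 5.9]
width: 0.122
grip_force: 48.6
```

Run:
```python
from h import *
go((585,105,150,10.2))
```

```text
t 17.3 pos [ 405.3 -197.9   36. ] yaw -25.7 tilt [ 0.0004 -0.0003] q6 -0.06 w 10.4 F [-0.8  0.4  5.9] g 48.6492919921875
   (585, 105, 150, 10.2) -> [ 35.09   3.04 -11.41] -35.9
```

Request:
step_arm(motion=[[0.8, 0, 0, -1, 0], [0.8, 0, 0, -3.5, 0], [0.8, 0, 0, -6, 0], [0.8, 0, 0, -9, 0], [0.8, 0, 0, -11.4, 0], [0.8, 1.5, 0.1, -11.4, -2], [0.8, 4, 0.3, -11.4, -5], [0.8, 7, 0.6, -11.4, -8], [0.8, 10, 0.9, -11.4, -11], [0.8, 13, 1.1, -11.4, -14], [0.8, 16, 1.4, -11.4, -17], [0.8, 19, 1.6, -11.4, -20], [0.8, 22, 1.9, -11.4, -23], [0.8, 25, 2.2, -11.4, -26], [0.8, 28, 2.4, -11.4, -29], [0.8, 31, 2.7, -11.4, -32], [0.8, 33.5, 2.9, -11.4, -35], [0.8, 34.7, 3, -11.4, -36], [0.8, 35.1, 3, -11.4, -36], [0.8, 35.1, 3, -11.4, -36]])

```text
time: 19.3
tool_pos: [0.584, 0.1053, 0.1493]
tcp_rot: [-2.014, -2.411, 0.001]
wrist_force: [-0.1, -0.5, -1.3]
width: 0.124
grip_force: 48.7
```

Run:
```python
from h import *
go((585.5,105,40.8,None))
```

```text
t 19.3 pos [584.  105.3 149.3] yaw 10.3 tilt [-0.0009 -0.0005] q6 -0.04 w 10.6 F [-0.1 -0.5 -1.3] g 48.7490040063858
   (585.5, 105, 40.8, None) -> [-0.05  0.15 10.85] 0
```

Request:
step_arm(motion=[[0.8, 0, 0.1, 2.5, 0], [0.8, 0, 0.1, 5, 0], [0.8, 0, 0.1, 7.5, 0], [0.8, 0, 0.1, 9.2, 0], [0.8, 0, 0.1, 10.1, 0], [0.8, 0, 0.1, 10.6, 0], [0.8, 0, 0.1, 10.85, 0], [0.8, 0, 0.1, 10.85, 0], [0.8, 0, 0.1, 10.85, 0], [1.2, 0, 0.1, 10.85, 0], [1.6, 0, 0.1, 10.85, 0], [2.2, 0, 0.1, 10.85, 0], [2.8, 0, 0.1, 10.85, 0], [2.8, 0, 0.1, 10.85, 0], [2.8, 0, 0.1, 9.5, 0], [2.8, 0, 0.1, 7, 0], [2.8, 0, 0.1, 4, 0], [2.8, 0, 0.1, 0, 0], [2.8, 0, 0.1, -3, 0], [2.8, 0, 0.1, -4, 0]])

```text
time: 21.3
tool_pos: [0.5882, 0.106, 0.1953]
tcp_rot: [2.01, 2.407, 0.01]
wrist_force: [0.5, 0.9, 0.9]
width: 0.327
grip_force: 0.0
```

Run:
```python
from h import *
im,d,P=cloud("wrist")
near(P,585,105,15,62,95); near(P,648,163,15,62,95)
go((421,69.5,190,9.4))
```

```text
166 [0.5863 0.1083 0.0787] [586.6 106.8] 5.9
200 [0.6473 0.1631 0.0787] [648.9 162.9] 5.9
t 21.4 pos [588.1 106.  195. ] yaw 10.3 tilt [0.0081 0.0011] q6 -0.04 w 27.8 F [1.2 0.7 0.6] g 0.0
   (421, 69.5, 190, 9.4) -> [ -0.61 -17.1    0.36] 0.9
```

Request:
step_arm(motion=[[3, -0.1, -1.5, -0.3, 0], [4, -0.2, -4, -0.3, 0.9], [4, -0.3, -7, -0.3, 0.9], [4, -0.4, -10, -0.3, 0.9], [4, -0.5, -13, -0.3, 0.9], [4, -0.6, -15.3, -0.3, 0.9], [4, -0.6, -16.4, -0.3, 0.9], [4, -0.6, -16.8, -0.3, 0.9], [4, -0.6, -16.8, -0.3, 0.9], [4, -0.6, -16.8, -0.3, 0.9], [4, -0.6, -16.8, -0.3, 0.9]])

```text
time: 22.45
tool_pos: [0.4221, 0.0699, 0.1926]
tcp_rot: [2.032, 2.396, 0.0]
wrist_force: [-0.8, -0.2, -0.3]
width: 0.471
grip_force: 0.0
```

Run:
```python
from h import *
im,d,P=cloud("wrist")
c=near(P,421,69.5,14,80,120); near(P,421,69.5,36,52,60)
go((c[0],c[1],64,None))
```

```text
269 [0.4214 0.071  0.0989] [421.5  68.9] 7.1
1963 [0.4208 0.072  0.0562] [421.6  69.1] 33.0
t 22.5 pos [422.   69.9 192.5] yaw 9.4 tilt [0.0001 0.    ] q6 -0.06 w 39.5 F [ 0.6  0.6 -0.6] g 0.0
   (421.47039794921875, 68.90918731689453, 64, None) -> [-0.09 -0.07 12.85] 0
```

Request:
step_arm(motion=[[4, -0.09, -0.07, 3, 0], [4, -0.09, -0.07, 6, 0], [4, -0.09, -0.07, 9, 0], [4, -0.09, -0.07, 11, 0], [4, -0.09, -0.07, 12, 0], [4, -0.09, -0.07, 12.6, 0], [4, -0.09, -0.07, 12.6, 0], [4, -0.09, -0.07, 12.6, 0], [3, -0.09, -0.07, 12.6, 0], [2.3, -0.09, -0.07, 12.6, 0], [1.9, -0.09, -0.07, 12.6, 0], [1.6, -0.09, -0.07, 12.6, 0], [1.2, -0.09, -0.07, 12.6, 0], [1, -0.09, -0.07, 12.6, 0], [1, -0.09, -0.07, 12.6, 0], [1, -0.09, -0.07, 12.6, 0]])

```text
time: 24.1
tool_pos: [0.421, 0.0688, 0.0669]
tcp_rot: [2.032, 2.395, 0.001]
wrist_force: [-0.9, 0.1, 4.5]
width: 0.147
grip_force: 48.7
```

Run:
```python
from h import *
go((542.5,365.5,190,34),(458.5,365.5,190,38.5))
```

```text
t 24.1 pos [421.   68.8  66.9] yaw 9.4 tilt [0.0006 0.0001] q6 -0.06 w 12.5 F [-0.9  0.1  4.5] g 48.65810215473175
   (542.5, 365.5, 190, 34) -> [ 27.3   16.83 -12.3 ] -24.6
   (458.5, 365.5, 190, 38.5) -> [ 28.67   8.54 -12.31] -29.1
```

Request:
step_arm(motion=[[1, 0, 0, -1, 0], [1, 0, 0, -3.5, 0], [1, 0, 0, -6, 0], [1, 0, 0, -9, 0], [1, 0, 0, -11.5, 0], [1, 1, 0.6, -11.5, -1], [1, 3, 1.8, -11.5, -3], [1, 5.5, 3.4, -11.5, -5], [1, 8, 4.9, -11.5, -7], [1, 10.5, 6.5, -11.5, -9], [1, 13, 8, -11.5, -12], [1, 15.5, 9.6, -11.5, -14], [1, 18, 11.1, -11.5, -16], [1, 20.5, 12.6, -11.5, -18], [1, 23, 14.2, -11.5, -21], [1, 25.2, 15.5, -11.5, -23], [1, 26.6, 16.4, -11.5, -24.6], [1, 27.3, 16.8, -11.5, -24.6], [1, 27.3, 16.8, -11.5, -24.6], [1, 27.3, 16.8, -11.5, -24.6]])

```text
time: 26.1
tool_pos: [0.541, 0.3648, 0.1803]
tcp_rot: [-1.475, -2.773, 0.004]
wrist_force: [0.4, 0.0, -1.9]
width: 0.148
grip_force: 48.9
```

Run:
```python
from h import *
go((542.5,365.5,71.7,None))
im,d,P=cloud("wrist")
p=P.reshape(-1,3); q=p[(np.abs(p[:,0]-.5)<.11)&(np.abs(p[:,1]-.365)<.065)&(p[:,2]>.016)&(p[:,2]<.023)]
print(len(q),cv2.minAreaRect(q[:,:2].astype(np.float32)*1000))
```

```text
t 26.1 pos [541.  364.8 180.3] yaw 34.0 tilt [-0.002  -0.0015] q6 -0.04 w 12.6 F [ 0.4  0.  -1.9] g 48.94778251647949
   (542.5, 365.5, 71.7, None) -> [-0.03  0.19 10.86] 0
1610 ((500.6014709472656, 364.1492614746094), (78.21125793457031, 171.97195434570312), 89.46843719482422)
```

Request:
step_arm(motion=[[1, 0, 0.1, 2.5, 0], [1, 0, 0.1, 5, 0], [1, 0, 0.1, 7.5, 0], [1, 0, 0.1, 9.2, 0], [1, 0, 0.1, 10.1, 0], [1, 0, 0.1, 10.6, 0], [1, 0, 0.1, 10.85, 0], [1, 0, 0.1, 10.85, 0], [1, 0, 0.1, 10.85, 0], [1.4, 0, 0.1, 10.85, 0], [1.8, 0, 0.1, 10.85, 0], [2.4, 0, 0.1, 10.85, 0], [3, 0, 0.1, 10.85, 0], [3, 0, 0.1, 10.85, 0], [3, 0, 0.1, 9.5, 0], [3, 0, 0.1, 7, 0], [3, 0, 0.1, 4, 0], [3, 0, 0.1, 1, 0], [3, 0, 0.1, -1, 0], [3, 0, 0.1, -1, 0]])

```text
time: 28.15
tool_pos: [0.5453, 0.3676, 0.1973]
tcp_rot: [1.473, 2.77, 0.012]
wrist_force: [0.8, 0.0, 1.1]
width: 0.353
grip_force: 0.0
```

Run:
```python
from h import *
im,d,P=cloud("wrist")
near(P,542,365,15,85,120)
go((535,152,220,10),(507,-345,220,-33.5))
```

```text
267 [0.5431 0.3683 0.1028] [543.8 366.9] 7.1
t 28.2 pos [544.1 366.9 194.5] yaw 34.0 tilt [0.0044 0.0027] q6 -0.04 w 29.9 F [0.1 0.8 0.7] g 0.0
   (535, 152, 220, 10) -> [-17.31 -12.75  -2.61] 24.0
   (507, -345, 220, -33.5) -> [-56.96 -42.85  -2.76] 67.5
```

Request:
step_arm(motion=[[3, -1.2, -0.9, -1, 0], [3, -3.5, -2.7, -2, 3], [4, -7, -5.4, -3, 7], [4, -10.5, -8.1, -3, 11], [4, -14, -10.8, -3, 15], [4, -17.5, -13.5, -3, 19], [4, -21, -16.2, -3, 23], [4, -24.5, -18.9, -3, 27], [4, -28, -21.6, -3, 32], [4, -31.5, -24.2, -3, 36], [4, -35, -26.9, -3, 40], [4, -38.5, -29.6, -3, 45], [4, -42, -32.3, -3, 49], [4, -45.5, -35, -3, 54], [4, -49, -37.7, -3, 58], [4, -52.5, -40.4, -3, 62], [4, -55.5, -42.7, -3, 66], [4, -57.4, -44.2, -3, 67.5], [4, -58.2, -44.8, -3, 67.5], [4, -58.2, -44.8, -3, 67.5]])

```text
time: 30.2
tool_pos: [0.4951, -0.3676, 0.2201]
tcp_rot: [-2.767, -1.483, 0.002]
wrist_force: [0.0, 0.1, -0.6]
width: 0.463
grip_force: 0.0
```

Request:
step_arm(motion=[[4, 0, 0, 0, 0], [4, 0, 0, 0, 0]])

```text
time: 30.4
tool_pos: [0.4965, -0.3655, 0.2212]
tcp_rot: [-2.766, -1.488, 0.0]
wrist_force: [0.2, -0.6, 0.0]
width: 0.467
grip_force: 0.0
```

Run:
```python
from h import *
go()
im,d,P=cloud("wrist"); save("pics/w4.png",im)
c=near(P,495.5,-368,15,100,125)
p=P.reshape(-1,3); k=np.hypot(p[:,0]-.507,p[:,1]+.356)<.085
q=p[k&(p[:,2]>.065)&(p[:,2]<.0725)]; r=cv2.minAreaRect(q[:,:2].astype(np.float32)*1000); print(len(q),r)
q2=p[(np.hypot(p[:,0]-.4955,p[:,1]+.368)<.04)&(p[:,2]>.0735)&(p[:,2]<.08)]; print(len(q2),cv2.minAreaRect(q2[:,:2].astype(np.float32)*1000), np.nanmedian(q2[:,2]),np.nanmedian(q[:,2]))
# hole: pixels well below the top inside plate
q3=p[(np.hypot(p[:,0]-.5236,p[:,1]+.331)<.1)&(p[:,2]<.055)]
go((c[0],c[1],83,-33.5))
```

```text
t 30.4 pos [ 496.5 -365.5  221.2] yaw -33.4 tilt [-0.0005  0.0009] q6 -0.09 w 39.9 F [ 0.2 -0.6  0. ] g 0.0
250 [ 0.4968 -0.3707  0.1167] [ 496.1 -372.3] 7.0
6566 ((506.49163818359375, -357.9729309082031), (124.07776641845703, 84.18803405761719), 56.2222900390625)
1507 ((496.02813720703125, -372.3716735839844), (47.77063751220703, 47.789512634277344), 67.53089141845703) 0.07434888282146515 0.06920963593082648
t 30.4 pos [ 496.6 -365.5  221.4] yaw -33.4 tilt [-0.0003  0.0006] q6 -0.09 w 40.0 F [ 0.5 -0.7 -0.4] g 0.0
   (496.0511169433594, -372.2716369628906, 83, -33.5) -> [-0.6   0.33 13.84] 0.1
```

View pics/w4.png

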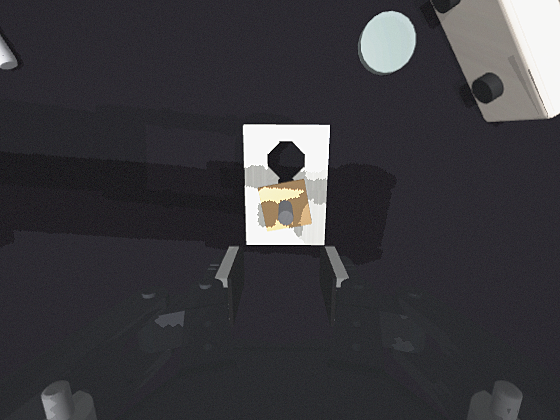

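The rack's slot is aligned with the tool x axis. The keyhole's wide end is at (286,158) and the bob's stem at (285,213). Gripping the stem.

Request:
step_arm(motion=[[4, -0.6, 0.33, 3, 0], [4, -0.6, 0.33, 6, 0], [4, -0.6, 0.33, 9, 0], [4, -0.6, 0.33, 11.5, 0], [4, -0.6, 0.33, 13, 0], [4, -0.6, 0.33, 13.7, 0], [4, -0.6, 0.33, 13.7, 0], [4, -0.6, 0.33, 13.7, 0], [3, -0.6, 0.33, 13.7, 0], [2.3, -0.6, 0.33, 13.7, 0], [1.9, -0.6, 0.33, 13.7, 0], [1.6, -0.6, 0.33, 13.7, 0], [1.2, -0.6, 0.33, 13.7, 0], [1, -0.6, 0.33, 13.7, 0], [1, -0.6, 0.33, 13.7, 0], [1, -0.6, 0.33, 13.7, 0]])

```text
time: 32.05
tool_pos: [0.496, -0.374, 0.085]
tcp_rot: [2.767, 1.486, 0.0]
wrist_force: [-2.4, 1.1, 4.6]
width: 0.149
grip_force: 48.7
```

Run:
```python
from h import *
go()
```

```text
t 32.0 pos [ 496. -374.   85.] yaw -33.5 tilt [ 0.0001 -0.0002] q6 -0.1 w 12.7 F [-2.4  1.1  4.6] g 48.67029905319214
```

Request:
step_arm(motion=[[1, 0, 0, -0.15, 0], [1, 0, 0, -0.3, 0], [1, 0.2, 0.02, -0.3, 0], [1, 0.6, 0.04, -0.3, 0], [1, 1, 0.07, -0.3, 0], [1, 1.4, 0.07, -0.3, 0], [1, 1.8, 0.07, -0.3, 0], [1, 2.2, 0.07, -0.3, 0], [1, 2.6, 0.07, -0.3, 0], [1, 3, 0.07, -0.3, 0], [1, 3.4, 0.07, -0.3, 0], [1, 3.8, 0.07, -0.3, 0], [1, 4.2, 0.07, -0.3, 0], [1, 4.5, 0.07, -0.3, 0], [1, 4.8, 0.07, -0.3, 0], [1, 4.8, 0.07, -0.3, 0], [1, 4.8, 0.07, -0.3, 0], [1, 4.8, 0.07, -0.3, 0]])

```text
time: 33.85
tool_pos: [0.523, -0.3343, 0.0875]
tcp_rot: [2.768, 1.486, -0.0]
wrist_force: [-0.5, 0.3, -1.5]
width: 0.151
grip_force: 48.6
```

Run:
```python
from h import *
go()
im,d,P=cloud("wrist"); save("pics/w5.png",im); 
go((523,-334,83,None))
```

```text
t 33.9 pos [ 523.  -334.3   87.5] yaw -33.5 tilt [-0.0001 -0.0001] q6 -0.02 w 12.9 F [-0.5  0.3 -1.5] g 48.64288687705994
t 33.9 pos [ 523.  -334.3   87.5] yaw -33.5 tilt [-0.     -0.0001] q6 -0.02 w 12.6 F [-0.1 -0.4 -1.9] g 48.643149733543396
   (523, -334, 83, None) -> [ 0.03 -0.02  0.45] 0
```

View pics/w5.png

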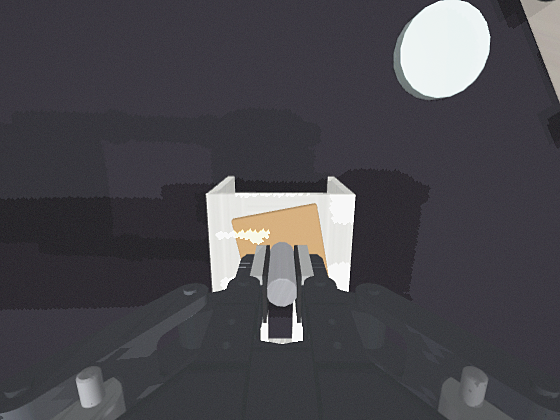

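The bob has slid along; its cover, at (280,225), is now over the wide end. The force reading equals the bob's weight only. Lifting slowly.

Request:
step_arm(motion=[[1, 0.03, 0, -0.4, 0], [1, 0.05, 0, -0.8, 0], [1, 0.05, 0, -1.2, 0], [1, 0.05, 0, -1.6, 0], [1, 0.05, 0, -2, 0], [1, 0.05, 0, -2.4, 0], [1, 0.05, 0, -2.8, 0], [1, 0.05, 0, -3.2, 0], [1, 0.05, 0, -3.6, 0], [1, 0.05, 0, -4.2, 0], [1, 0.05, 0, -5, 0], [1, 0.05, 0, -6, 0], [1, 0.05, 0, -7.5, 0], [1, 0.05, 0, -9, 0], [1, 0.05, 0, -10.5, 0], [1, 0.05, 0, -11.5, 0], [1, 0.05, 0, -11.5, 0], [1, 0.05, 0, -11.5, 0]])

```text
time: 35.7
tool_pos: [0.5233, -0.3338, 0.2028]
tcp_rot: [2.767, 1.486, 0.0]
wrist_force: [0.3, -0.2, -2.3]
width: 0.147
grip_force: 48.7
```

Run:
```python
from h import *
go((520,30,200,3),(458.5,364.3,200,38.5))
```

```text
t 35.7 pos [ 523.3 -333.8  202.8] yaw -33.5 tilt [ 0.0003 -0.0003] q6 -0.02 w 12.5 F [ 0.3 -0.2 -2.3] g 48.653109669685364
   (520, 30, 200, 3) -> [ 30.15 -20.37   0.27] -36.5
   (458.5, 364.3, 200, 38.5) -> [ 54.62 -43.96   0.25] -72.0
```

Request:
step_arm(motion=[[1, 0.8, -0.6, 0, 0], [1, 2.5, -2, 0, -3], [1, 5.5, -4.4, 0, -7], [1, 8.8, -7.1, 0, -11], [1, 12.1, -9.7, 0, -15], [1, 15.4, -12.4, 0, -19], [1, 18.7, -15, 0, -23], [1, 22, -17.7, 0, -28], [1, 25.3, -20.4, 0, -32], [1, 28.6, -23, 0, -37], [1, 31.9, -25.7, 0, -42], [1, 35.2, -28.3, 0, -46], [1, 38.5, -31, 0, -51], [1, 41.8, -33.6, 0, -55], [1, 45.1, -36.3, 0, -60], [1, 48.4, -39, 0, -65], [1, 51.3, -41.3, 0, -69], [1, 53.3, -42.9, 0, -72], [1, 54.3, -43.7, 0, -72], [1, 54.6, -44, 0, -72]])

```text
time: 37.7
tool_pos: [0.4564, 0.3655, 0.2018]
tcp_rot: [-1.362, -2.83, 0.002]
wrist_force: [-0.0, 0.1, -1.3]
width: 0.144
grip_force: 48.8
```

Request:
step_arm(motion=[[1, 0, 0, 0, 0], [1, 0, 0, 0, 0], [1, 0, 0, 0, 0]])

```text
time: 38.0
tool_pos: [0.4582, 0.3632, 0.2024]
tcp_rot: [1.367, 2.828, -0.001]
wrist_force: [0.2, -0.3, -1.5]
width: 0.148
grip_force: 48.8
```

Run:
```python
from h import *
go((458.5,364.3,71.8,None))
```

```text
t 38.0 pos [458.2 363.2 202.4] yaw 38.4 tilt [-0.0001 -0.0005] q6 -0.04 w 12.6 F [ 0.2 -0.3 -1.5] g 48.788092732429504
   (458.5, 364.3, 71.8, None) -> [ 0.07  0.1  13.06] 0
```

Request:
step_arm(motion=[[1, 0.07, 0.1, 2.5, 0], [1, 0.07, 0.1, 5, 0], [1, 0.07, 0.1, 7.5, 0], [1, 0.07, 0.1, 9.8, 0], [1, 0.07, 0.1, 11.5, 0], [1, 0.07, 0.1, 12.4, 0], [1, 0.07, 0.1, 12.8, 0], [1, 0.07, 0.1, 13, 0], [1, 0.07, 0.1, 13, 0], [1, 0.07, 0.1, 13, 0]])

```text
time: 39.0
tool_pos: [0.4591, 0.3661, 0.0736]
tcp_rot: [1.365, 2.829, 0.003]
wrist_force: [-0.7, -0.4, -2.0]
width: 0.15
grip_force: 48.9
```

Request:
step_arm(motion=[[1, 0, 0, 0.05, 0], [1, 0, 0, 0.1, 0], [1, 0, 0, 0.15, 0], [1, 0, 0, 0.15, 0]])

```text
time: 39.4
tool_pos: [0.4583, 0.3656, 0.071]
tcp_rot: [1.365, 2.829, 0.0]
wrist_force: [0.7, 0.8, -0.8]
width: 0.147
grip_force: 48.9
```

Force is starting to unload, so the bob is on the floor or within a fraction of a millimetre. Releasing.

Request:
step_arm(motion=[[1.4, 0, 0, 0, 0], [1.8, 0, 0, 0, 0], [2.4, 0, 0, 0, 0], [3, 0, 0, 0, 0], [3, 0, 0, 0, 0], [3, 0, 0, -1.4, 0], [3, 0, 0, -4, 0], [3, 0, 0, -7, 0], [3, 0, 0, -10, 0], [3, 0, 0, -13, 0], [3, -3, -2, -14, 0], [3, -6, -5, -15, 0], [3, -9, -8, -15, 0], [3, -9, -8, -15, 0], [3, -9, -8, -15, 0], [3, -9, -8, -15, 0], [3, -9, -8, -15, 0]])

```text
time: 41.1
tool_pos: [0.4519, 0.2464, 0.2211]
tcp_rot: [-1.364, -2.83, -0.001]
wrist_force: [-0.5, -0.4, -0.0]
width: 0.351
grip_force: 0.0
```

Run:
```python
from h import *
im,d,P=cloud("top"); save("pics/top1.png",im[60:300,130:400],2.2); im2,_,Q=cloud("scene"); save("pics/sc1.png",im2,1.4)
for n,C in(("top",P),("scene",Q)):
    print(n)
    near(C,459,366,15,90,120);near(C,543.5,366.5,15,90,120);near(C,587,107,12,65,95);near(C,649,163,12,65,95);near(C,633,-111,30,60,90)
go()
```

```text
top
few
few
19 [0.5846 0.1082 0.0781] [585.5 107.1] 6.1
24 [0.6478 0.1639 0.0785] [647.9 164.1] 6.0
103 [ 0.6318 -0.1091  0.0706] [ 632.  -109.7] 23.2
scene
51 [0.4628 0.3706 0.1024] [460.6 369.6] 7.6
55 [0.5483 0.3698 0.1025] [545.6 368.9] 7.4
37 [0.59   0.1104 0.0781] [588.7 108.1] 7.4
40 [0.6534 0.1665 0.0776] [652.3 164.8] 6.6
179 [ 0.6356 -0.1078  0.0687] [ 635.2 -108.8] 24.8
t 41.2 pos [451.7 246.3 220.8] yaw 38.6 tilt [-0.0004 -0.    ] q6 -0.22 w 30.0 F [-0.1 -0.2 -0.3] g 0.0
```

View pics/sc1.png

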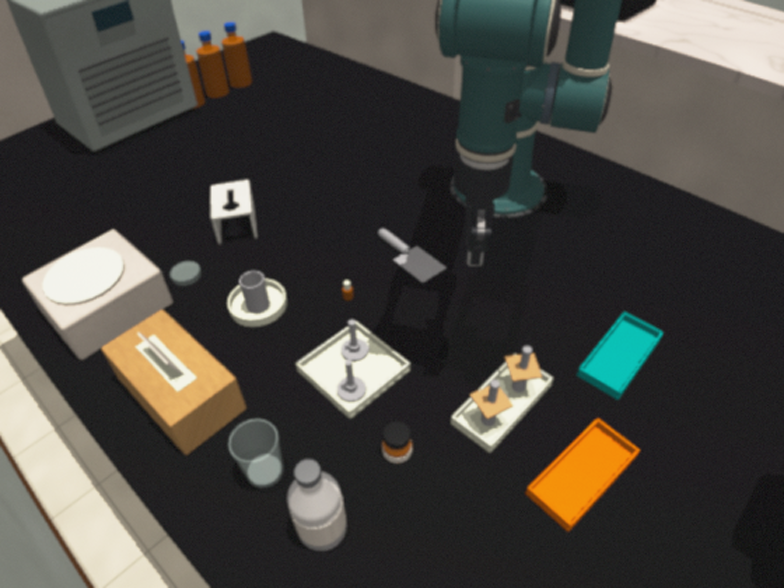

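All five pieces stand upright in their trays: cup (255,290), plates (353,345) and (350,385), bobs (523,365) and (491,400). The rack is empty and the gripper is clear. Handing in.

```bash
python3 -c "
from workcell import bot
print(bot.finish_job())"
```

```text
the job is handed in; nothing more can be done
None
```

The job is handed in: the last camera check showed all five pieces upright in their trays (plates in the square tray, bobs in the white long tray, cup in the round dish), with bob_a slid to the wide end before lifting; no verdict came back at hand-in.

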